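# Take a cutting length off the jig with a spring rule

## Robot

A 6-joint arm with a two-finger parallel gripper is mounted at the origin on a cart in front of the work surface, level with it; the furniture and walls round the work are solid. World frame = base frame: x ahead of the robot, y to its left, z up, the work surface at z = 0. Lengths are in mm, angles in rad, forces in N, time in s.
With the tool pointing down it reaches from about 300 to 775 mm from the base axis. Payload 14.6 kg.
Tool frame: the origin (TCP) lies midway between the tips of the shut fingers; the grasp point (between the pads) lies grasp_offset behind it (grasp_offset is the distance from the TCP to the grasp point, in mm); z points along the fingers, y is the line along which they close (so a half turn about z gives the same grasp; the last joint's range is limited). The gripper opens to 94 mm and grips with 3 to 60 N. Pads are 16 mm wide; open, the fingers measure 119 mm over their backs; the gripper's body (75 mm by 177 mm) begins 78 mm behind the grasp point.
Start: joints at [1.137, 0.3, 1.521, -0, 1.321, -0.067], TCP at [197.243, 513.405, 205.446] pointing down, gripper open.
Joint ranges: [-3.03, 3.03], [-0.79, 2.21], [0.23, 2.52], [-1.04, 4.18], [0, 3.07], [-2.55, 2.55]. Speed limits (rad/s): [2.22, 2.22, 2.57, 3.14, 3.14, 3.14].

## Interface

Orientations are given as [roll, pitch, yaw] about the fixed x, y, z axes, in that order (R = Rz(yaw) Ry(pitch) Rx(roll)).
In Python, from cell import * gives the robot as it stands. The module is installed in compiled form; this text tells all that it offers.
- The arm moves only by the shell command python3 -m jog 'ROWS' [FORCE]. ROWS is JSON, a list of rows, each a list of 3 entries, a list of its own where there are three numbers: the finger opening in mm, from 0 to 94, then the shift along the tool's x, y, z in units of 50 mm (1.0 is 50 mm), then the turn about the tool's z in units of 180 degrees (1.0 is 180 degrees). In form: [[fingers, [dx, dy, dz], twist], ...]. A call has 1 to 20 rows; each row shifts and turns the commanded pose from where the row before left it, along the tool's axes as they then stand; what a row does not reach is not made up. A row lasts 1/10 s, in which the tool goes at most 50 mm and 8.59 degrees, less where a joint would pass 70% of its speed; a pose out of reach is approached as far as the arm can. A call with a number of a shift or a turn outside -1 to 1 is refused whole. A call with a gripper value outside its range is refused whole. The fingers move at their own pace and stop on an object; FORCE is the grip in N (left out, the last holds). Time passes only in rows, so rows that do not move let the fingers close. It gives the time, the measured TCP pose, the force, the opening and the grip force at its end, in the units of the state.
- read_state(): the state, without advancing time (a new reading comes with each control period).
- camera(name): name is "scene" or "top"; returns the picture (480x640x3 uint8, red, green, blue); there is no depth.
- calibration(name): a dict with "mtx" (3x3 intrinsics, pixels), "cam_to_world" (4x4, takes a point from camera to world coordinates). Camera axes: x right, y down, z forward; pixel columns grow to the right and rows downward; lengths in mm; the calibration is good to about 2 mm. A picture is of the moment at which its call begins. calibration takes no time and is no camera call.
- sign_off(): hands the job in; it is judged then, once.
Trained networks look in the newest picture that a camera, given by its name, has taken for a name from the list of things; names that differ only in an ending like _2 or _b are one class to them, and where a whole thing is asked for, a point or a joint stands for the part that bears it (a point fixed in the world has none). Each returns a list of dicts, best first, with "conf" (0 to 1); they miss things now and then, are a little off and sometimes report something else, mostly with a low value. They report only what shows in the picture. A call takes as long as a camera call.
- regions_of(camera, query): "pixels" (480x640 bool, what is visible of it) and "rect" ([centre column, centre row, width, height] in pixels, round what is visible of it).
The state is a dict: "clock": time; "joints": joint angles; "qd": joint speeds; "effort": joint torques, N m; "eef_pos": TCP position; "eef_rot": TCP orientation; "wrist_force": force on the tool from outside, world axes, zero at the start; "moment": the same for the moment, N m; "finger_gap": finger opening in mm; "finger_force": force on a finger pad.
Only numpy, scipy, OpenCV 4.12 (cv2) and the standard library are available. Lean on these libraries where they do the work, as an engineer would, in place of code of your own. Each camera call takes 0.05 s, during which the arm holds its last target. There are 200 camera calls.

## Task

Set the spring rule to the length of the column-cutting jig: lower its end hook behind the jig's fence, draw the case straight back against the spring until its back rests on the stop block, and there push the case firmly down onto the plate so that the brake underneath locks the blade. Leave the rule standing locked in the jig, hook on the fence and back at the stop; do not ram the jig, do not lean on it with more than about 3 kg, do not shift the stop, and do not disturb the beaker, marker or nut driver.

Things in the scene. Friction and masses are not known exactly. Their poses are not given: they have to be found in the camera images.
- jig: Fixed aluminium plate 250 long (x, from -145 to +105), 70 wide (y), its top face 8 mm above this origin (which lies on the bench). x points from the stop block to the fence. The fence is an upright steel strip across the plate, 66 long (y), 6 thick (x 84 to 90), rising 22 mm above the plate. Its outer (+x) face, where the hook catches, is at x = 90; two small feet, 6 mm high, stand on its inner side near the ends (more than 25 mm from the centre line).
- fence_top (a point): Point in the middle of the upper edge of the fence's outer face (30 mm above the bench); axes as the jig.
- stop_face (a point): Point in the middle of the stop block's front face, which looks to +x (to the fence) and is square to the jig's x axis; 18 mm above the plate; axes as the jig. The block is aluminium, 26 x 66 x 36 mm with a small black star knob on top, behind the face (top about 65 mm above the plate); it is clamped at a length that differs from start to start, and slips only above about 60 N.
- stop (a joint): Position of the clamped stop block, m: its face lies at jig x = -0.100 + this value. Leave it.
- rule_mid (a point): Centre of the case of the spring rule, a loose grey box with rounded edges 76 long (x) x 36 wide (y) x 58 mm high (z), about 0.18 kg, to be gripped across its 36 mm width. x points out of the mouth, to the hook. The underside of the case is 29 mm below this point; the brake shoe (50 x 28 mm) sticks out another 7 mm below that while unlocked, and the rule stands on it.
- rule_back (a point): Middle of the flat back face of the case, 38 mm behind rule_mid and 16 mm below it; axes as rule_mid.
- hook_inner (a point): Middle of the lower edge of the hook's inner face (the face that looks back to the case). With the blade in, it lies 60 mm ahead (22 mm in front of the case) of rule_mid and 23 mm below it. The hook is 22 wide (y), 2.5 thick (x) and reaches 18 mm below the underside of the steel blade; the blade is 16 wide, 2 thick, and its underside is 5 mm below rule_mid. The blade is rigid and stays level and in line with the case.
- blade (a joint): How far the blade is drawn out, m: 0 in (as at the start), 0.12 its end stop. A spring pulls it in with 3 N at 0 and 4.4 N at 0.12. The jig's length needs 0.047 to 0.092.
- brake (a joint): How far the shoe is pushed up into the case, m; 0 out. Moves under 5 N, stays where left. Its lining is worn and meets the blade, unseen, after 3 to 6 mm: felt as the push stiffens. It clamps only if pressed home: a push about 15 N (13 to 18) above the force felt just before touching the plate is right; below 11 N the spring pulls the case away when let go, as nothing else holds it.
- beaker: Glass beaker 55 wide, 71 mm high, bystander; origin under its centre.
- marker: Marker pen 128 mm long lying on the bench, bystander.
- nut_driver: Nut driver 147 mm long lying on the bench, bystander.

How it is judged (in metres and radians):
On the way, in this order (a step that is already met when the one before it is completed fails the run):
1. the hook is behind the fence and the blade is being drawn out (more than 20 mm), brake still off (value of joint blade above 0.02 m and value of joint brake below 0.0018 m and x of hook_inner in the frame of jig between 0.086 and 0.096 m and z of hook_inner in the frame of fence_top below -0.001 m), for 0.1 s.
2. the back of the case is at the stop block (within 5 mm) with the blade drawn out, brake still off (x of rule_back in the frame of stop_face below 0.005 m and value of joint blade above 0.04 m and value of joint brake below 0.0018 m), for 0.1 s.
3. the brake is pushed home (value of joint brake above 0.0025 m), for 0.2 s.
At the end, for the whole second after the job is handed in: Rule stands upright and released in the jig: brake in over 2.5 mm, hook 5 mm or more below the fence edge and within 4 mm of its outer face, case back within 5 mm of the stop, 15 mm of the centre line and 0.12 rad of the jig's direction, blade at rest (value of joint brake above 0.0025 m and value of joint blade above 0.04 m and x of hook_inner in the frame of jig between 0.086 and 0.094 m and z of hook_inner in the frame of fence_top below -0.005 m and x of rule_back in the frame of stop_face between -0.003 and 0.005 m and y of rule_back in the frame of jig between -0.015 and 0.015 m and angle between the x axis of rule_mid and the x axis of jig, either way round below 0.12 rad and angle between rule_mid's own z axis and vertical below 0.08 rad and velocity of joint blade between -0.01 and 0.01 m/s); the robot touches nothing.
It fails at once if the rule is pressed against the jig (plate, fence or stop) with more than 30 N (contact force between rule and jig above 30 N).
It fails at once if the stop is shifted by more than 3 mm (distance of stop_face from where it was at the start of the episode above 0.003 m).
It fails at once if the robot leans on the jig with more than 30 N (contact force between any of the fingers, the arm and jig above 30 N).
It fails at once if a bystander is moved by more than 30 mm (distance of any of beaker, marker, nut_driver from where it was at the start of the episode above 0.03 m).
It also fails if it takes over 43 s, if anything falls off the work surface, if the arm or the gripper's body presses on something with over 40 N, if the wrist force passes 120 N, or if a joint passes its speed limit or range.

## Working session

There is one attempt and no reset: what is moved stays moved. The work goes in short steps, Python scripts to look and compute and a shell command to move; the robot and the scene stay as the last step left them, time stands still between calls to the robot, and variables do not carry over. Pictures are saved under pics/ and viewed, at most 10 in all, crops included, and the job is handed in when it is done.

```bash
mkdir -p pics; python3 - <<'E'
from cell import *
import cv2,numpy as np
for n in ("scene","top"):
    im=camera(n); cv2.imwrite(f"pics/{n}0.png",im[:,:,::-1])
    c=calibration(n); print(n,np.round(c["mtx"],1).tolist(),np.round(c["cam_to_world"],3).tolist())
    for q in ("jig","stop","rule_mid","hook_inner","beaker","marker","nut_driver"):
        try:
            r=regions_of(n,q); print(q,[(round(d["conf"],2),np.round(d["rect"]).tolist()) for d in r[:2]])
        except Exception as e: print(q,e)
s=read_state(); print({k:np.round(v,3).tolist() for k,v in s.items()})
E
```

```text
scene [[436.5, 0.0, 320.4], [0.0, 436.5, 241.9], [0.0, 0.0, 1.0]] [[0.664, 0.538, -0.519, 1005.774], [0.747, -0.494, 0.444, -438.134], [-0.017, -0.683, -0.73, 731.344], [0.0, 0.0, 0.0, 1.0]]
jig [(0.78, [306.0, 298.0, 115.0, 84.0])]
stop [(0.86, [273.0, 315.0, 28.0, 30.0])]
rule_mid [(0.63, [280.0, 233.0, 43.0, 39.0])]
hook_inner [(0.4, [300.0, 227.0, 9.0, 8.0])]
beaker []
marker [(0.57, [376.0, 180.0, 27.0, 29.0])]
nut_driver [(0.74, [206.0, 329.0, 65.0, 50.0])]
top [[597.7, 0.0, 322.1], [0.0, 597.7, 239.5], [0.0, 0.0, 1.0]] [[0.021, -0.98, 0.198, 270.198], [-1.0, -0.022, -0.004, -40.86], [0.008, -0.198, -0.98, 1396.911], [0.0, 0.0, 0.0, 1.0]]
jig [(0.58, [357.0, 223.0, 103.0, 32.0])]
stop [(0.69, [393.0, 221.0, 17.0, 31.0])]
rule_mid [(0.91, [324.0, 290.0, 48.0, 23.0]), (0.24, [194.0, 287.0, 54.0, 13.0])]
hook_inner []
beaker [(0.63, [448.0, 214.0, 31.0, 27.0]), (0.51, [325.0, 291.0, 51.0, 20.0])]
marker [(0.59, [196.0, 289.0, 52.0, 10.0])]
nut_driver [(0.97, [434.0, 257.0, 60.0, 11.0])]
{'clock': 0.8, 'joints': [1.137, 0.3, 1.521, 0.0, 1.321, -0.067], 'qd': [0.002, 0.0, -0.001, 0.001, 0.0, -0.0], 'effort': [0.0, -53.162, -35.291, 0.071, 0.021, 0.0], 'eef_pos': [197.241, 513.41, 205.445], 'eef_rot': [3.142, -0.0, 2.775], 'wrist_force': [-0.16, -0.033, 0.572], 'moment': [-0.013, 0.033, 0.026], 'finger_force': 0.0, 'finger_gap': 93.885}
```

```bash
python3 - <<'E'
import cv2
a=cv2.imread("pics/top0.png")[170:330,160:480]; b=cv2.imread("pics/scene0.png")[160:370,170:400]
cv2.imwrite("pics/a.png",cv2.resize(a,(800,400),interpolation=cv2.INTER_CUBIC))
cv2.imwrite("pics/b.png",cv2.resize(b,(657,600),interpolation=cv2.INTER_CUBIC))
E
```

```text
(no output)
```

View pics/a.png

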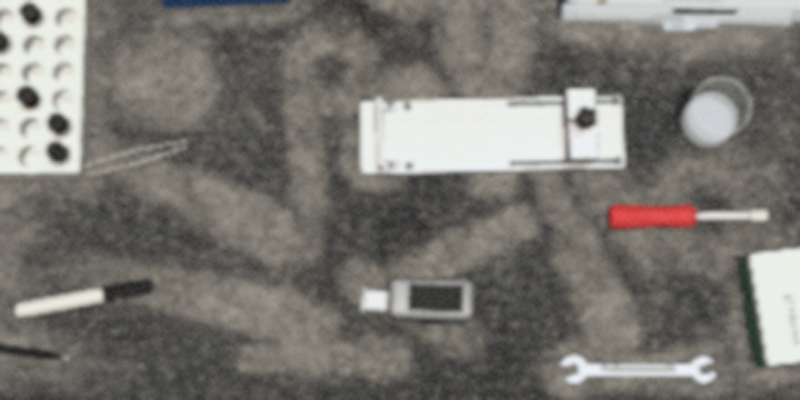

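View pics/b.png

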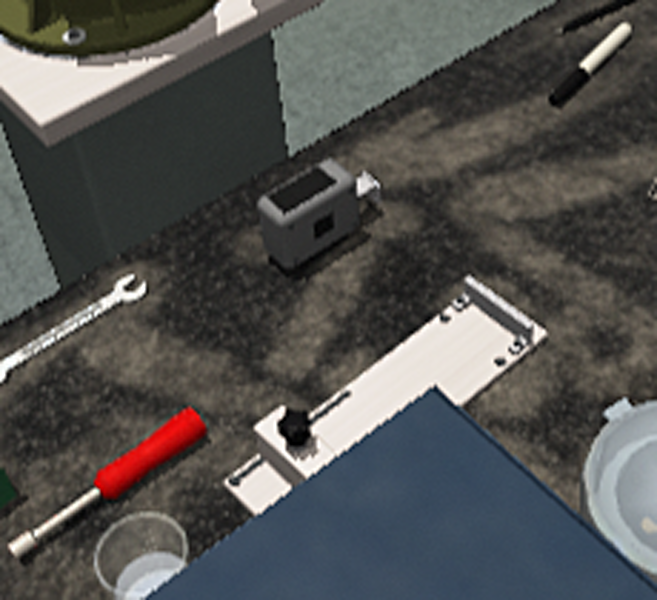

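The top view shows the jig plate at crop pixels (360–625, 95–174), with the fence on the left, so jig x is about world +y. The stop is at about (580, 125). The rule's case is at (390–473, 280–320) with its hook pointing left, the same way as the jig. The scene view confirms the hook points toward the fence end and shows the arm hiding part of the jig.

```bash
cat > h.py <<'E'
from cell import *
import cv2,numpy as np
from scipy.optimize import minimize
def box(x0,x1,y0,y1,z0,z1): return np.array([[x,y,z] for x in(x0,x1) for y in(y0,y1) for z in(z0,z1)],float)
def place(P,x,y,z,yaw):
    c,s=np.cos(yaw),np.sin(yaw); return P@np.array([[c,-s,0],[s,c,0],[0,0,1]]).T+[x,y,z]
def proj(n,P):
    c=calibration(n); T=np.linalg.inv(c["cam_to_world"]); q=(P@T[:3,:3].T+T[:3,3])@c["mtx"].T; return q[:,:2]/q[:,2:]
def sil(n,boxes,pose,S=8):
    m=np.zeros((480*S//1,640*S),np.uint8) if S==1 else None
    u=[proj(n,place(b,*pose)) for b in boxes]
    a=np.vstack(u); lo=np.floor(a.min(0))-12; hi=np.ceil(a.max(0))+12
    w,h=((hi-lo)).astype(int); m=np.zeros((h*S,w*S),np.uint8)
    for p in u: cv2.fillConvexPoly(m,cv2.convexHull(np.round((p-lo+.5)*S).astype(np.int32)),1)
    m=cv2.resize(m.astype(np.float32),(w,h),interpolation=cv2.INTER_AREA)
    o=np.zeros((480,640),np.float32); x,y=lo.astype(int); o[y:y+h,x:x+w]=m; return o
def back(n,u,v,z):
    c=calibration(n); T=c["cam_to_world"]; d=T[:3,:3]@np.linalg.solve(c["mtx"],[u,v,1]); return T[:3,3]+d*(z-T[2,3])/d[2]
RULE=[box(-38,38,-18,18,-29,29),box(-25,25,-14,14,-36,-29),box(38,62.5,-8,8,-5,-3),box(60,62.5,-11,11,-23,-3)]
def jigb(s): return [box(-145,105,-35,35,0,8),box(84,90,-33,33,8,30),box(s-26,s,-33,33,8,44),box(s-20,s-6,-7,7,44,73)]
def fit(masks,boxes,p0,z):
    f=lambda p:sum(np.abs(sil(n,boxes(p),(p[0],p[1],z,p[2]/100))-m).sum()/m.sum() for n,m in masks.items())
    s=np.array([[0]*len(p0)]+list(np.eye(len(p0))*6)); r=minimize(f,p0,method="Nelder-Mead",options=dict(initial_simplex=np.array(p0)+s,xatol=.1,fatol=1e-4)); return r.x,r.fun
E
python3 - <<'E'
from h import *
import cell
print("grasp_offset",getattr(cell,"grasp_offset",None),[k for k in dir(cell) if not k.startswith('_')])
camera("top");camera("scene")
T=regions_of("top","rule_mid")[0]["pixels"].astype(np.float32);S=regions_of("scene","rule_mid")[0]["pixels"].astype(np.float32)
J=regions_of("top","jig")[0]["pixels"]; K=regions_of("top","stop")[0]["pixels"]
p=back("top",324,290,40); print(p)
for m in ({"top":T},{"scene":S},{"top":T,"scene":S}):
    print(list(m),fit(m,lambda p:RULE,[p[0],p[1],157],36))
q=back("top",357,223,8);print(q, J.sum(),K.sum(),(J&K).sum())
m=(J|K).astype(np.float32)
print(fit({"top":m},lambda p:jigb(p[3]),[q[0],q[1]+20,157,-90],0))
im=cv2.imread("pics/top0.png"); g=im.min(2); b=np.zeros_like(g); b[200:245,295:420]=g[200:245,295:420]>140
b=b.astype(np.float32);print(b.sum(),fit({"top":b},lambda p:jigb(p[3]),[q[0],q[1]+20,157,-90],0))
E
```

```text
grasp_offset 18.8 ['Unreachable', 'calibration', 'camera', 'grasp_offset', 'read_state', 'regions_of', 'sign_off']
[427.02284602 -52.64268559  40.        ]
['top'] (array([426.57283518, -70.99653069, 155.8061993 ]), np.float64(0.08682503551244736))
['scene'] (array([430.11203609, -66.69541889, 164.50746944]), np.float64(0.0993463471531868))
['top', 'scene'] (array([427.8083371 , -68.91201189, 157.49263767]), np.float64(0.25499820709228516))
[ 592.70547533 -128.31257668    8.        ] 3017 372 372
(array([ 592.01891633, -108.71855942,  161.7225814 ,  -88.03916227]), np.float64(0.043902263045310974))
3155.0 (array([ 591.80522735, -106.74849051,  161.91636783,  -89.99536533]), np.float64(0.06741778552532196))
```

```bash
python3 -m jog '[[80,[0,0,0],0.047],[80,[0,0,0],0.047],[80,[0,0,0],0.047],[80,[0,0,0],0.047],[80,[0,0,0],0.047],[80,[0,0,0],0.047],[80,[0,0,0],0.047],[80,[0,0,0],0.047],[80,[0,0,0],0.006]]' 50
```

```text
clock: 2.0
eef_pos: [197.3, 513.4, 205.4]
eef_rot: [3.142, 0.0, 1.572]
wrist_force: [0.3, 1.4, 0.3]
finger_gap: 79.8
finger_force: 0.0
```

```bash
python3 -m jog '[[80,[-0.4,0.16,0.08],0],[80,[-0.65,0.26,0.08],0],[80,[-0.65,0.26,0.08],0],[80,[-0.65,0.26,0.08],0],[80,[-0.65,0.26,0.08],0],[80,[-0.65,0.26,0.08],0],[80,[-0.65,0.26,0.08],0],[80,[-0.65,0.26,0.08],0],[80,[-0.65,0.26,0.08],0],[80,[-0.65,0.26,0.08],0],[80,[-0.65,0.26,0.08],0],[80,[-0.65,0.26,0.08],0],[80,[-0.65,0.26,0.08],0],[80,[-0.65,0.26,0.08],0],[80,[-0.65,0.26,0.08],0],[80,[-0.65,0.26,0.08],0],[80,[-0.65,0.26,0.08],0],[80,[-0.65,0.26,0.08],0],[80,[-0.19,0.04,0],0],[80,[0,0,0],0]]'
python3 - <<'E'
from h import *
camera("scene");im=camera("scene");cv2.imwrite("pics/s1.png",im[:,:,::-1])
r=regions_of("scene","jig"); k=regions_of("scene","stop")
J=(r[0]["pixels"]|k[0]["pixels"]).astype(np.float32); print(r[0]["conf"],r[0]["rect"],k[0]["rect"])
print(fit({"scene":J},lambda p:jigb(p[3]),[592,-107,161,-88],0))
R=regions_of("scene","rule_mid"); print(R[0]["conf"],R[0]["rect"])
cv2.imwrite("pics/s1c.png",cv2.resize(im[150:370,190:440,::-1],(680,600),interpolation=cv2.INTER_CUBIC))
print(read_state()["eef_pos"])
E
```

```text
clock: 4.0
eef_pos: [430.5, -68.4, 133.3]
eef_rot: [-3.141, -0.0, 1.575]
wrist_force: [-0.3, 0.7, -0.1]
finger_gap: 79.7
finger_force: 0.0
0.68 [305.8, 299.1, 111.5, 86.2] [271.6, 315.4, 30.7, 27.6]
(array([ 590.55189176, -104.54009289,  159.09778583,  -87.70199011]), np.float64(0.4708837866783142))
0.92 [280.6, 233.5, 43.2, 38.4]
[430.38355868 -66.75452766 133.68801308]
```

View pics/s1c.png

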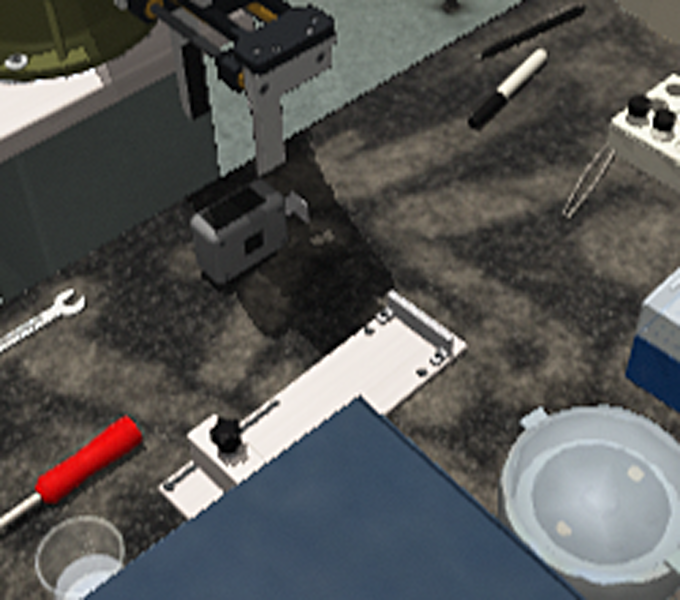

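The scene crop shows the gripper just above the rule. A tall blue object in the foreground hides part of the jig, so I'll check clearance beyond the jig in the full top view.

View pics/top0.png

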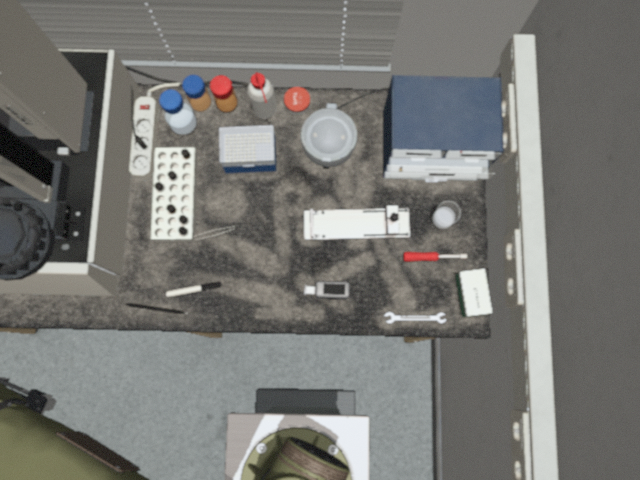

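View pics/s1.png

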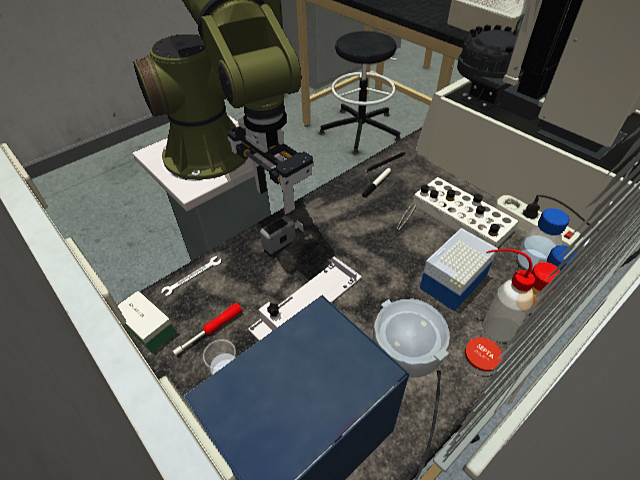

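The full top picture shows the cabinet's front at rows ~150–180, columns 385–495, right behind the stop end of the jig at rows 205–240. The gripper body is 177 mm along world x, so clearance is tight and I'll measure it.

```bash
python3 - <<'E'
from h import *
im=cv2.imread("pics/top0.png")[140:230,370:510]; cv2.imwrite("pics/cab.png",cv2.resize(im,(784,504),interpolation=cv2.INTER_CUBIC))
def ray(n,u,v):
    c=calibration(n);T=c["cam_to_world"];d=T[:3,:3]@np.linalg.solve(c["mtx"],[u,v,1]);return T[:3,3],d/np.linalg.norm(d)
def tri(a,b):
    (o1,d1),(o2,d2)=ray("scene",*a),ray("top",*b); t=np.linalg.lstsq(np.c_[d1,-d2],o2-o1,rcond=None)[0]; p,q=o1+t[0]*d1,o2+t[1]*d2; return (p+q)/2,np.linalg.norm(p-q)
for v in (148,150,152,154,156): print(v,tri((322.4,296),(387,v)))
for v in (174,178,182): print(v,back("top",430,v,0))
c=proj("top",place(RULE[0],583,-155,37,1.61)); print(c.min(0),c.max(0))
E
```

```text
148 (array([ 711.76609574, -181.05886378,  195.56261185]), np.float64(6.246935262253821))
150 (array([ 709.27050043, -180.46644514,  192.07215213]), np.float64(3.8515929158153592))
152 (array([ 706.76277658, -179.87199951,  188.57464533]), np.float64(1.4451979151482655))
154 (array([ 704.24291286, -179.27553598,  185.07021264]), np.float64(0.9722894433838639))
156 (array([ 701.71089927, -178.67706405,  181.55897841]), np.float64(3.400908547365944))
174 [ 721.41538434 -305.924429      0.        ]
178 [ 711.2339101  -305.77623972    0.        ]
182 [ 701.08052248 -305.62845924    0.        ]
[352.0073947  213.78743648] [387.18180496 234.87275885]
```

View pics/cab.png

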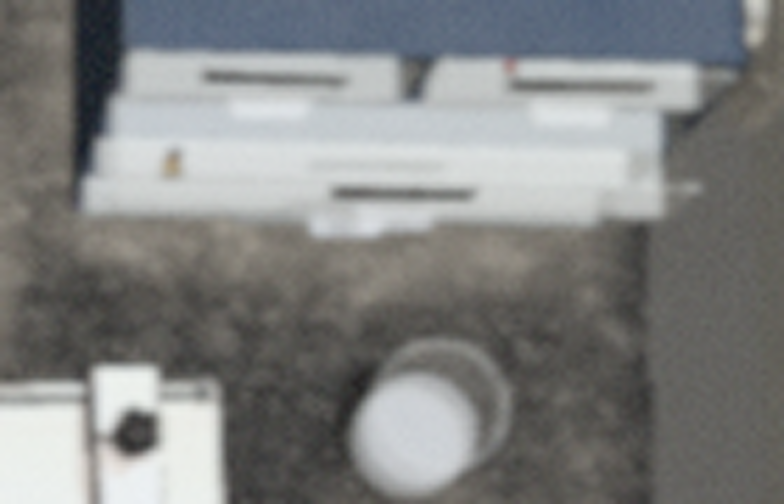

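The cabinet front is at x≈700–705 and y<−180. The gripper body will reach about x=680, so it clears by about 20 mm. Next I descend and grip.

```bash
python3 -m jog '[[80,[0,-0.04,0.4],0],[80,[0,0,0.5],0],[80,[0,0,0.5],0],[80,[0,0,0.5],0],[80,[0,0,0.32],0],[80,[0,0,0],0],[30,[0,0,0],0],[30,[0,0,0],0],[30,[0,0,0],0],[30,[0,0,0],0],[30,[0,0,0],0],[30,[0,0,0],0]]' 50
python3 -c "
from cell import *;s=read_state();print(s['eef_pos'],s['finger_gap'],s['finger_force'],s['wrist_force'])"
```

```text
clock: 5.45
eef_pos: [428.6, -67.7, 22.6]
eef_rot: [3.141, 0.0, 1.575]
wrist_force: [-0.1, -0.2, 3.0]
finger_gap: 35.5
finger_force: 49.6
[428.5608863  -67.7386175   22.58906764] 35.50186476625939 49.55576241016388 [-0.12490161 -0.23354945  3.04324213]
```

```bash
python3 -m jog '[[30,[0,0,-0.3],0],[30,[0,0,-0.5],0],[30,[0,0,-0.3],0],[30,[0,0.3,0],-0.014],[30,[0,0.5,0],0],[30,[0,0.6,0],0],[30,[0,0.6,0],0],[30,[0,0.6,0],0],[30,[0,0.44,0],0],[30,[0,0.2,0],0],[30,[0,0,0],0],[30,[0,0,0],0]]'
python3 - <<'E'
from h import *
s=read_state();print(s['eef_pos'],s['eef_rot'],s['finger_gap'],s['wrist_force']); z=s['eef_pos'][2]+13.4
t=camera("top");im=camera("scene");cv2.imwrite("pics/s2.png",cv2.resize(im[190:350,220:400,::-1],(675,600),interpolation=cv2.INTER_CUBIC))
cv2.imwrite("pics/t2raw.png",t[:,:,::-1]);cv2.imwrite("pics/s2raw.png",im[:,:,::-1])
for n in("scene","top"):
  for q in("rule_mid","hook_inner"):
    for r in regions_of(n,q)[:1]: print(n,q,r["conf"],r["rect"])
  b=proj(n,place(RULE[3],s['eef_pos'][0],s['eef_pos'][1],z,s['eef_rot'][2])); print("pred hook",n,b.min(0),b.max(0))
E
```

```text
clock: 6.65
eef_pos: [589.7, -60.6, 77.0]
eef_rot: [-3.141, -0.0, 1.619]
wrist_force: [-0.1, -0.4, -1.9]
finger_gap: 35.7
finger_force: 49.9
[589.70802617 -60.56566363  76.98486363] [-3.14051225e+00 -1.96332979e-04  1.61874491e+00] 35.67677110862924 [-0.10837962 -0.38943723 -1.88896607]
scene rule_mid 0.97 [321.8, 259.2, 22.1, 38.2]
scene hook_inner 0.43 [326.9, 260.5, 34.9, 36.3]
pred hook scene [345.77354665 237.77119253] [354.84491877 250.64444843]
pred hook top [301.39651545 211.6008592 ] [302.91254945 223.12454611]
```

View pics/s2.png

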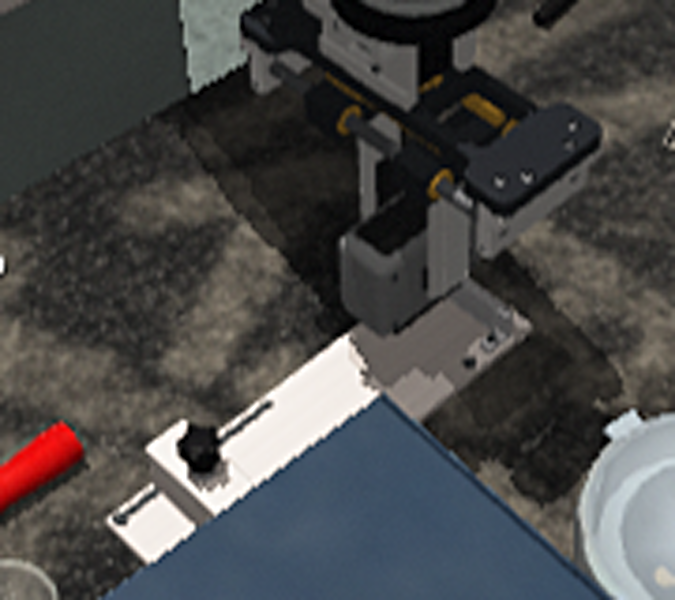

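The scene picture shows the rule held level over the fence end, with the hook hidden by the finger. The relative fits put the hook about 14 mm beyond the fence's outer face and near the centre line, so I'll lower it.

```bash
python3 -m jog '[[30,[0,0,0.2],0],[30,[0,0,0.3],0],[30,[0,0,0.2],0],[30,[0,0,0.1],0],[30,[0,0,0.06],0],[30,[0,0,0],0],[30,[0,0,0],0],[30,[0,0,0],0]]'; python3 - <<'E'
from h import *
t=camera("top"); cv2.imwrite("pics/t3.png",cv2.resize(t[190:250,290:380,::-1],(780,520),interpolation=cv2.INTER_CUBIC))
s=read_state();print(s['eef_pos'],s['wrist_force'])
p=s['eef_pos']
for o in (RULE[3],RULE[2]): b=proj("top",place(o,p[0],p[1],p[2]+13.4,1.619)); print("pred",(b.min(0)-[290,190])*8.67,(b.max(0)-[290,190])*8.67)
b=proj("top",place(jigb(-88)[1],592,-107,0,1.618)); print("fence",(b.min(0)-[290,190])*8.67,(b.max(0)-[290,190])*8.67)
E
```

```text
clock: 7.75
eef_pos: [590.6, -60.7, 34.9]
eef_rot: [3.141, 0.0, 1.619]
wrist_force: [-0.5, -0.5, -1.9]
finger_gap: 35.8
finger_force: 49.9
[590.56824587 -60.65490671  34.86727203] [ 0.21422134  0.28280374 -1.42171166]
pred [103.30614611 222.48238055] [116.03407718 319.06538563]
pred [103.53375608 231.3586698 ] [196.40094203 293.44059672]
fence [172.61433738 157.70271241] [200.81590057 412.18615165]
```

View pics/t3.png

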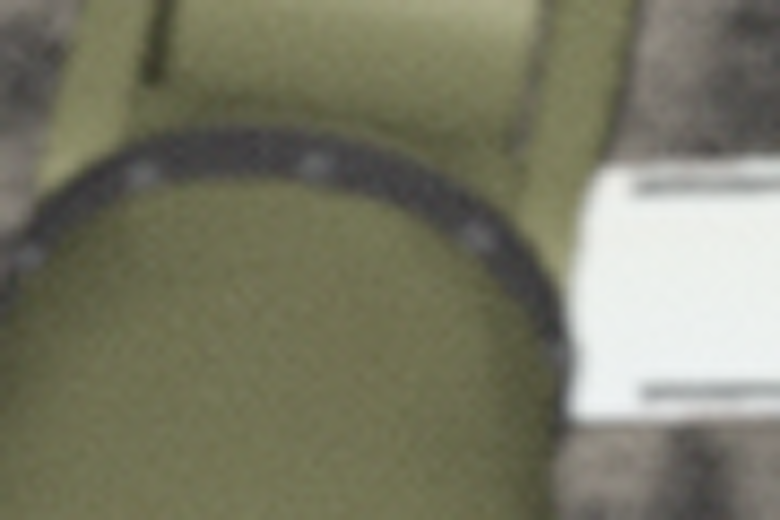

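The arm blocks the top view. There is no contact force at the lowered height, so the hook is hanging free. I'll lower 2 mm more, then draw back and feel for the spring.

```bash
python3 -m jog '[[30,[0,0,0.04],0],[30,[0,0,0],0],[30,[-0.05,0,0],0],[30,[-0.05,0,0],0],[30,[-0.05,0,0],0],[30,[-0.05,0,0],0],[30,[0,0,0],0],[30,[0,0,0],0]]';python3 -m jog '[[30,[-0.06,0,0],0],[30,[-0.06,0,0],0],[30,[-0.06,0,0],0],[30,[-0.06,0,0],0],[30,[0,0,0],0],[30,[0,0,0],0]]'
```

```text
clock: 8.6
eef_pos: [590.8, -70.7, 32.4]
eef_rot: [3.142, -0.0, 1.619]
wrist_force: [0.2, -0.3, -2.0]
finger_gap: 35.9
finger_force: 49.9
clock: 9.2
eef_pos: [591.4, -82.6, 32.4]
eef_rot: [-3.141, -0.0, 1.619]
wrist_force: [-0.8, 3.8, -0.5]
finger_gap: 35.8
finger_force: 49.9
```

The spring is felt (+3.8 N along the jig), so the hook is on the fence. Continuing the draw.

```bash
python3 -m jog '[[30,[-0.1,0,0],0],[30,[-0.15,0,0],0],[30,[-0.15,0,0],0],[30,[-0.15,0,0],0],[30,[-0.15,0,0],0],[30,[-0.15,0,0],0],[30,[-0.1,0,0],0],[30,[-0.05,0,0],0],[30,[0,0,0],0],[30,[0,0,0],0]]'
python3 - <<'E'
from h import *
t=camera("top"); im=camera("scene"); cv2.imwrite("pics/s4.png",cv2.resize(im[220:350,240:390,::-1],(690,598),interpolation=cv2.INTER_CUBIC))
for _ in range(4):
    s=read_state();print(s['eef_pos'],s['wrist_force']); camera("top")
p=s['eef_pos']; print(regions_of("scene","rule_mid")[0]["rect"])
u=lambda P:(proj("scene",P)-[240,220])*4.6
print("back low corners",u(place(np.array([[-38,-18,-29],[-38,18,-29.]]),p[0],p[1],p[2]+13.4,1.619)))
for x in (-88,-90): print("stop face",x,u(place(np.array([[x,-33,44],[x,33,44],[x,-33,8]]),592,-107,0,1.618)))
E
```

```text
clock: 10.2
eef_pos: [593.7, -132.4, 32.4]
eef_rot: [-3.141, -0.0, 1.619]
wrist_force: [-1.3, 3.7, -0.7]
finger_gap: 35.9
finger_force: 49.9
[ 593.75985486 -132.27308708   32.42010392] [-1.49678039  3.24345375 -1.05419338]
[ 593.76883331 -132.24519332   32.40365139] [-1.25076873  3.89134456 -1.71363717]
[ 593.78026492 -132.26186416   32.4277274 ] [-2.02659705  3.56454207 -1.65177502]
[ 593.79878292 -132.29593306   32.45402104] [-2.25059794  3.74696304 -1.03926226]
[295.9, 295.4, 26.9, 32.9]
back low corners [[257.37950577 444.1811242 ]
 [201.09274918 394.03083815]]
stop face -88 [[231.89540452 464.64681088]
 [126.91775463 369.22540787]
 [237.75331949 512.4818755 ]]
stop face -90 [[228.16848243 467.65732152]
 [123.21949969 372.01128311]
 [234.15080805 515.45112145]]
```

View pics/s4.png

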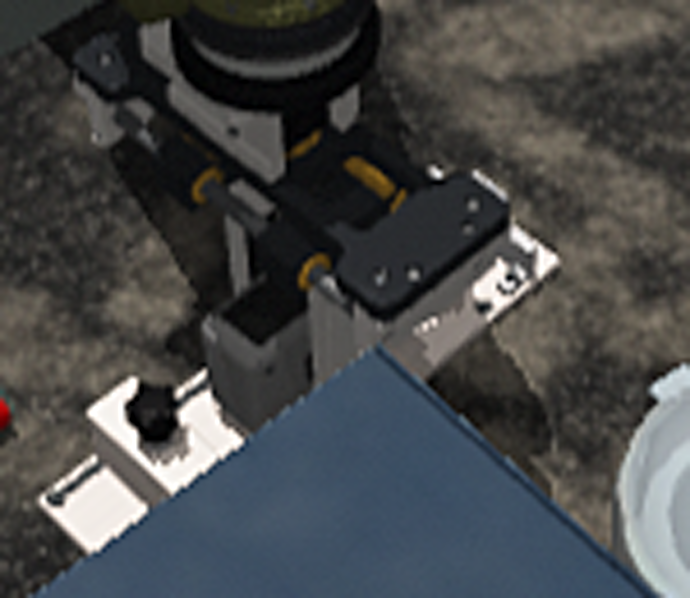

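The scene shows the case upright with its back facing the stop, roughly 25 mm still to go. I'll approach, then creep and watch the force.

```bash
python3 -m jog '[[30,[-0.1,0,0],0],[30,[-0.12,0,0],0],[30,[-0.08,0,0],0],[30,[-0.04,0,0],0],[30,[0,0,0],0],[30,[0,0,0],0]]'; for i in 1 ; do python3 -m jog '[[30,[-0.02,0,0],0],[30,[-0.02,0,0],0],[30,[0,0,0],0],[30,[0,0,0],0]]'; done;  python3 -m jog '[[30,[-0.02,0,0],0],[30,[-0.02,0,0],0],[30,[0,0,0],0],[30,[0,0,0],0]]'
```

```text
clock: 11.15
eef_pos: [594.6, -149.5, 32.4]
eef_rot: [-3.141, -0.0, 1.619]
wrist_force: [-1.5, 3.6, -1.3]
finger_gap: 35.8
finger_force: 49.9
clock: 11.55
eef_pos: [594.7, -151.5, 32.4]
eef_rot: [-3.142, -0.0, 1.619]
wrist_force: [-1.6, 3.6, -1.5]
finger_gap: 35.5
finger_force: 49.9
clock: 11.95
eef_pos: [594.8, -153.5, 32.4]
eef_rot: [-3.142, -0.0, 1.619]
wrist_force: [-2.2, 4.3, -1.8]
finger_gap: 35.6
finger_force: 49.9
```

```bash
python3 -m jog '[[30,[-0.02,0,0],0],[30,[0,0,0],0],[30,[0,0,0],0]]';python3 -m jog '[[30,[-0.02,0,0],0],[30,[0,0,0],0],[30,[0,0,0],0]]';python3 -m jog '[[30,[-0.02,0,0],0],[30,[0,0,0],0],[30,[0,0,0],0]]'
```

```text
clock: 12.25
eef_pos: [594.8, -154.5, 32.4]
eef_rot: [-3.142, 0.0, 1.619]
wrist_force: [-2.6, 3.6, -2.5]
finger_gap: 35.5
finger_force: 49.9
clock: 12.55
eef_pos: [594.9, -155.2, 32.4]
eef_rot: [-3.141, -0.0, 1.619]
wrist_force: [-2.6, 6.1, -1.3]
finger_gap: 35.4
finger_force: 49.9
clock: 12.85
eef_pos: [595.0, -155.2, 32.5]
eef_rot: [-3.141, -0.002, 1.619]
wrist_force: [-2.7, 11.9, 1.6]
finger_gap: 35.6
finger_force: 49.9
```

The back is at the stop: y stopped at −155.2 and the force rose. I'll ease off 1 mm of command and then press down in small steps.

```bash
python3 -m jog '[[30,[0.02,0,0],0],[30,[0,0,0],0],[30,[0,0,0],0]]'; python3 -m jog '[[30,[0,0,0.02],0],[30,[0,0,0.02],0],[30,[0,0,0.02],0],[30,[0,0,0],0],[30,[0,0,0],0]]'; python3 -m jog '[[30,[0,0,0.02],0],[30,[0,0,0.02],0],[30,[0,0,0],0],[30,[0,0,0],0]]'
```

```text
clock: 13.15
eef_pos: [595.1, -155.2, 32.6]
eef_rot: [3.141, -0.0, 1.619]
wrist_force: [-1.3, 6.0, -0.2]
finger_gap: 35.9
finger_force: 49.9
clock: 13.65
eef_pos: [595.5, -155.2, 30.2]
eef_rot: [3.14, -0.0, 1.618]
wrist_force: [-1.5, 7.6, 3.3]
finger_gap: 35.7
finger_force: 49.9
clock: 14.05
eef_pos: [595.5, -155.2, 28.4]
eef_rot: [3.14, -0.0, 1.618]
wrist_force: [-2.8, 7.8, 6.7]
finger_gap: 35.6
finger_force: 49.9
```

```bash
python3 -m jog '[[30,[0,0,0.02],0],[30,[0,0,0],0],[30,[0,0,0],0]]';python3 -m jog '[[30,[0,0,0.01],0],[30,[0,0,0],0],[30,[0,0,0],0]]';python3 -m jog '[[30,[0,0,0.01],0],[30,[0,0,0],0],[30,[0,0,0],0]]'
```

```text
clock: 14.35
eef_pos: [595.6, -155.2, 27.5]
eef_rot: [3.14, -0.0, 1.619]
wrist_force: [-2.6, 8.1, 7.3]
finger_gap: 35.8
finger_force: 49.9
clock: 14.65
eef_pos: [595.6, -155.2, 27.1]
eef_rot: [3.14, -0.0, 1.619]
wrist_force: [-2.6, 7.8, 7.1]
finger_gap: 35.9
finger_force: 49.9
clock: 14.95
eef_pos: [595.6, -155.2, 26.6]
eef_rot: [3.14, -0.0, 1.619]
wrist_force: [-2.9, 8.3, 7.2]
finger_gap: 35.6
finger_force: 49.9
```

```bash
python3 -m jog '[[30,[0,0,0.01],0],[30,[0,0,0],0],[30,[0,0,0],0]]';python3 -m jog '[[30,[0,0,0.01],0],[30,[0,0,0],0],[30,[0,0,0],0]]';python3 -m jog '[[30,[0,0,0.01],0],[30,[0,0,0],0],[30,[0,0,0],0]]'
```

```text
clock: 15.25
eef_pos: [595.6, -155.2, 26.0]
eef_rot: [3.14, -0.0, 1.619]
wrist_force: [-3.0, 8.4, 6.9]
finger_gap: 35.7
finger_force: 49.9
clock: 15.55
eef_pos: [595.6, -155.2, 25.6]
eef_rot: [3.14, -0.0, 1.619]
wrist_force: [-3.7, 8.8, 7.9]
finger_gap: 35.7
finger_force: 49.9
clock: 15.85
eef_pos: [595.6, -155.2, 25.4]
eef_rot: [3.14, -0.0, 1.619]
wrist_force: [-6.1, 8.6, 10.6]
finger_gap: 35.7
finger_force: 49.9
```

```bash
python3 -m jog '[[30,[0,0,0.01],0],[30,[0,0,0],0],[30,[0,0,0],0]]'; python3 - <<'E'
from h import *
f=[]
for _ in range(5): camera("top"); f.append(read_state()['wrist_force'])
print(np.mean(f,0),np.std(f,0))
E
```

```text
clock: 16.15
eef_pos: [595.6, -155.2, 25.2]
eef_rot: [3.14, -0.0, 1.619]
wrist_force: [-6.6, 9.0, 13.7]
finger_gap: 35.7
finger_force: 49.9
[-6.53318426  8.99404232 14.15109423] [0.66811503 0.51869437 0.54174824]
```

```bash
python3 -m jog '[[30,[0,0,0.004],0],[30,[0,0,0],0],[30,[0,0,0],0],[30,[0,0,0],0]]'; python3 -m jog '[[70,[0,0,0],0],[70,[0,0,0],0],[70,[0,0,0],0],[70,[0,0,0],0],[70,[0,0,0],0]]'; python3 - <<'E'
from h import *
im=camera("scene"); cv2.imwrite("pics/s5.png",cv2.resize(im[220:350,240:390,::-1],(690,598),interpolation=cv2.INTER_CUBIC)); print(regions_of("scene","rule_mid")[0]["rect"])
E
```

```text
clock: 16.8
eef_pos: [595.6, -155.2, 25.2]
eef_rot: [3.14, -0.0, 1.619]
wrist_force: [-6.9, 8.5, 15.5]
finger_gap: 35.7
finger_force: 49.9
clock: 17.3
eef_pos: [594.9, -155.7, 23.2]
eef_rot: [3.141, 0.0, 1.618]
wrist_force: [0.2, -0.5, -0.7]
finger_gap: 68.9
finger_force: 0.0
[313.1, 286.6, 71.1, 59.3]
```

```bash
python3 -m jog '[[70,[0,0,-0.2],0],[70,[0,0,-0.4],0],[70,[0,0,-0.5],0],[70,[0,0,-0.5],0],[70,[0,0,-0.5],0],[70,[0,0,-0.5],0],[70,[0,-0.4,0],0],[70,[0.3,-0.6,0],0],[70,[0.5,-0.6,0],0],[70,[0.5,-0.6,0],0],[70,[0.5,-0.6,0],0],[70,[0.5,-0.5,0],0],[70,[0.3,-0.3,0],0],[70,[0,0,0],0],[70,[0,0,0],0]]'; python3 - <<'E'
from h import *
t=camera("top"); im=camera("scene")
a=cv2.resize(t[185:255,285:425],(800,400),interpolation=cv2.INTER_CUBIC)
b=cv2.resize(im[220:350,240:390],(231,200),interpolation=cv2.INTER_CUBIC)
o=np.zeros((600,800,3),np.uint8); o[:400]=a; o[400:,:231]=b
cv2.imwrite("pics/t6.png",o[:,:,::-1])
T=regions_of("top","rule_mid"); print(T[0]["conf"],T[0]["rect"])
E
```

```text
clock: 18.9
eef_pos: [409.4, -34.4, 154.1]
eef_rot: [3.14, 0.0, 1.619]
wrist_force: [-0.2, -0.0, -0.7]
finger_gap: 70.0
finger_force: 0.0
0.59 [345.9, 220.2, 80.5, 24.7]
```

View pics/t6.png

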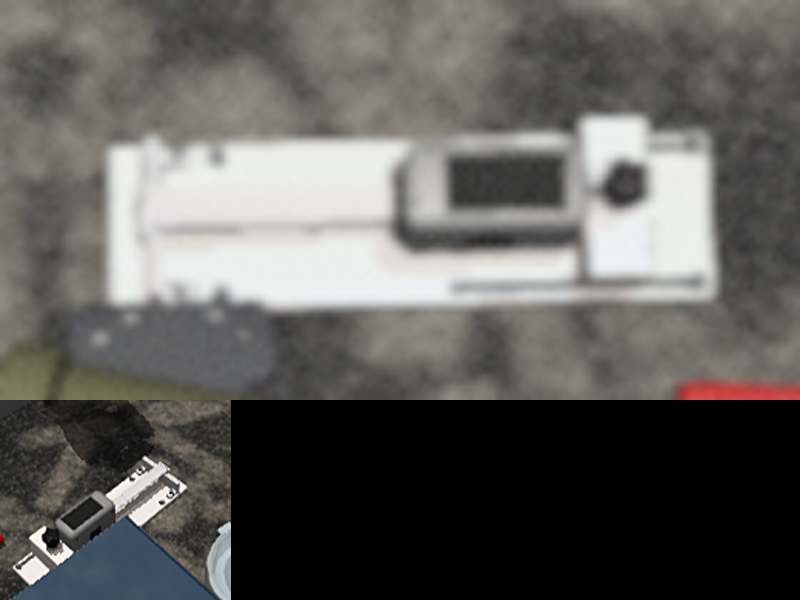

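The case stands with its back against the stop (crop column ~581). The blade runs level out to the fence at column ~148, on the centre line once parallax is allowed for. The arm is clear and the spring has not pulled the case away, so I'm handing in.

```bash
python3 -c "
from cell import *
print(sign_off())"
```

```text
the job is handed in; nothing more can be done
None
```

The spring rule is set and locked in the jig, hook on the fence and back against the stop, with the arm clear; I handed the job in at about 19 s, and the sign-off returned no verdict.

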